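# Put the heel away and lock the cobbler's parts case

### The job

Pack up the parts case: pick up the orange plastic heel that stands on the marble step, holding it with a light grip because it is a thin hollow moulding that splits if it is squeezed hard, and set it down softly and upright beside its mate in the case's long front compartment. Then lower the lid slowly until it is fully shut, without letting it slam, and lock it by pressing the round push button on top of the lid fully down and letting it spring back. Leave the other heel, the awl and the black heel plate where they are.

Things in the scene. Friction and masses are not known exactly. Their poses are not given: they have to be found in the camera images.
- heel: the orange plastic shoe heel standing on the step: hollow, thin-walled, open side up, black rubber foot. D-shaped from above: flat face at x = -21 mm, parallel flat flanks at y = -21 and +21 mm (flat for x from -21 to +2 mm), rounded end on +x, reaching 21 mm at the foot and 27 mm at the top. 40 mm high at the flat face, 48 mm at the rounded end. Origin: centre of the underside, z up
- heel_grip (a point): point inside that heel, midway between its flat flanks, 6 mm from its origin towards -x and 30 mm up: where to grip it, across its y. The heel weighs some 30 to 65 g, so 4 to 8 N a finger carries it. It splits if a finger presses it with more than about 15 N, must not be let fall more than about 5 mm and must not be pushed on the case with over 25 N: set it down softly
- mate: the second, identical orange heel of the pair, standing upright somewhere along the front compartment of the case; same shape and origin as heel. To be left where it is
- case: the pressed-steel parts case, fixed to the step: a flat open pan 300 mm (x) by 215 mm (y) by 40 mm high, walls and floor 3 mm thick. Origin at the centre of its underside, z up. Its -y half holds brass grommets in eight small compartments; its +y half is the long felt-lined front compartment, inside x -147 to +147 mm, y -2 to +104 mm, floor 3 mm above the underside, divider 27 mm high
- lid (a joint): angle of the case's lid: 0 is fully shut, about 1.7 rad is raised as found, 1.9 rad is the stop. The hinge runs along the case's x direction on its -y rim; the shut lid reaches from there to the +y rim. The hinge is stiff: the lid stays where it is left and 1 to 6 N at its free edge moves it. It must not slam: slower than 2 rad/s over the last 0.3 rad
- lid_hinge (a point): middle of the lid's hinge line, on the case's -y rim, 42 mm above the case's underside. Its axes turn with the lid: x along the hinge, y from the hinge to the free edge, z out of the lid's outer face (up when shut)
- lid_edge (a point): middle of the lid's free edge, on its outer face: 215 mm from the hinge line along the lid's y and 22 mm along its z. The lid is a shallow steel pan 304 mm (x) by 217 mm (y) with a 22 mm skirt; its outer face lies 22 mm from the hinge along the lid's z
- catch (a joint): travel of the spring push button on the lid: 0 is up, 0.005 m is fully down; fully down takes about 5 N; it springs back when let go. Pressing it with the lid shut locks the lid
- catch_top (a point): centre of the top of the steel push button (22 mm across) on the lid's outer face, in a round dark housing 38 mm across and 12 mm high, 28 mm in from the middle of the free edge. Its top is 21 mm above the lid's outer face when up; z is the pressing axis, pointing out of the lid
- awl: a steel awl with a pear-shaped rosewood grip, 135 mm long, 29 mm thick, lying on the step along its x axis with the point to +x; origin under its middle. To be left alone
- heel_plate: a black cast-iron horseshoe heel plate 64 mm by 58 mm, 6 mm thick, lying flat on the step; origin at the centre of its underside. To be left alone
Things that resemble listed ones, but are neither listed nor needed, are in the scene too. Leave any green or grey look-alike of the heel alone.

How it is judged:
On the way, in this order (a step that is already met when the one before it is completed fails the run):
1. the heel is lifted off the step in the fingers (height (world z) of heel above 0.03 m and contact force between the fingers and heel above 0.5 N), for 0.1 s.
2. the heel stands upright on the floor of the front compartment, let go, with the lid still raised (x of heel in the frame of case between -0.147 and 0.147 m and y of heel in the frame of case between 0 and 0.105 m and z of heel in the frame of case between -0.005 and 0.01 m and angle between heel's own z axis and vertical below 0.15 rad and contact force between the fingers and heel below 0.1 N and linear speed of heel below 0.03 m/s and value of joint lid above 1 rad), for 0.2 s.
3. the lid is shut (value of joint lid below 0.04 rad), for 0.05 s.
4. with the lid shut, the push button is fully down (value of joint catch above 0.0043 m and value of joint lid below 0.04 rad), for 0.05 s.
At the end, for the whole second after the job is handed in: the lid is shut (within 0.04 rad), the push button has been pressed and is up again (within 1 mm), both heels stand upright (within 0.15 rad) on the floor of the front compartment, the mate within 20 mm and the awl and the heel plate within 30 mm of where they were (value of joint lid below 0.04 rad and value of joint catch below 0.001 m and x of heel in the frame of case between -0.147 and 0.147 m and y of heel in the frame of case between 0 and 0.105 m and z of heel in the frame of case between -0.005 and 0.01 m and angle between each of heel, mate's own z axis and vertical below 0.15 rad and x of mate in the frame of case between -0.147 and 0.147 m and y of mate in the frame of case between 0 and 0.105 m and z of mate in the frame of case between -0.005 and 0.01 m and linear speed of heel below 0.02 m/s and distance of mate from where it was at the start of the episode below 0.02 m and distance of each of awl, heel_plate from where it was at the start of the episode below 0.03 m); the robot touches nothing.
It fails at once if the heel is squeezed by the fingers with more than 30 N in all (15 N a finger) (contact force between the fingers and heel above 30 N).
It fails at once if the heel is dropped (out of the fingers and faster than 0.35 m/s, a fall of 6 mm) or pressed against the case with more than 25 N (contact force between heel and case above 25 N or (linear speed of heel above 0.35 m/s and contact force between the fingers and heel below 0.1 N)).
It fails at once if the lid slams: faster than 2 rad/s over its last 0.3 rad (value of joint lid below 0.3 rad and velocity of joint lid below -2 rad/s).
It fails at once if the mate is knocked more than 20 mm (distance of mate from where it was at the start of the episode above 0.02 m).
It fails at once if the awl or the heel plate is moved more than 30 mm (distance of any of awl, heel_plate from where it was at the start of the episode above 0.03 m).
It also fails if it takes over 59 s, if anything falls off the work surface, if the arm or the gripper's body presses on something with over 40 N, if the wrist force passes 120 N, or if a joint passes its speed limit or range.

### The arm

A 7-joint arm with a two-finger parallel gripper is mounted at the origin on the work surface. World frame = base frame: x ahead of the robot, y to its left, z up, the work surface at z = 0. Lengths are in m, angles in rad, forces in N, time in s.
With the tool pointing down it reaches from about 0.4 to 0.875 m from the base axis. Payload 6.5 kg.
Tool frame: the origin (TCP) lies at the very end of the fingers, on their centre line; the grasp point (between the pads) lies arm.grasp_offset behind it (arm.grasp_offset is the distance from the TCP to the grasp point, in m); z points along the fingers, y is the line along which they close (so a half turn about z gives the same grasp; the last joint's range is limited). The gripper opens to 85 mm and grips with 20 to 120 N. Pads are 22 mm wide; open, the fingers measure 114 mm over their backs; the gripper's body (76 mm by 85 mm) begins 54 mm behind the grasp point. The pads swing forward as they close: fully open they stand 13 mm farther back than shut.
Start: joints at [1.185, 0.536, -0.004, 1.538, 0.003, 1.067, -0.071], TCP at [0.204, -0.617, 0.231] pointing down, gripper open.
Joint ranges: [-2.7, 2.7], [-0.37, 2.16], [-1.27, 1.26], [0.24, 2.4], [-1.31, 4.45], [0.19, 1.91], [-2.76, 2.76]. Speed limits (rad/s): [2.39, 2.39, 3.14, 3.14, 3.14, 3.14, 3.14].

### API

Orientations are given as a unit quaternion [w, x, y, z].
In Python, from plant import arm gives the robot as it stands. Calls block until the motion is done:
- arm.movep(position, orientation): joint-space move of the TCP to a pose.
- arm.movel(position, vel=0.15, rotation=None): straight line of the TCP; rotation=None keeps the orientation; vel is the mean speed in m/s.
- arm.move_joints(angles): joint-space move.
- arm.command_gripper(opening, force=None): finger opening in m; force is the grip in N (None keeps the last); returns when the fingers have stopped.
- arm.sleep(seconds).
- arm.solve_ik(position, orientation): joint angles nearest the present ones, or None.
- arm.observe(): the state.
- arm.grab_frame(name): name is "side" or "top" or "wrist"; returns the picture (480x640x3 uint8, red, green, blue); there is no depth.
- arm.camera_params(name): a dict with "fx", "fy", "cx", "cy" (pixels), "eye" and "orientation" of the camera in the world; the wrist camera has in their place "mount" (4x4, takes a point from camera to tool coordinates, whose origin is the TCP and whose axes are the flange's). Camera axes: x right, y up, looking along -z (the intrinsics and any distortion apply to the point x, -y, -z); pixel columns grow to the right and rows downward; lengths in m; the calibration is good to about 2 mm. A picture is of the moment at which its call begins: read the wrist's pose just before it. camera_params takes no time and is no camera call.
A pose or a line that the arm cannot do raises arm.MotionError and nothing moves.
- arm.sign_off(): hands the job in; it is judged then, once.
The state is a dict: "time": time; "joint_positions": joint angles; "joint_velocities": joint speeds; "joint_torque": joint torques, N m; "eef_pos": TCP position; "eef_rot": TCP orientation; "ft_force": force on the tool from outside, world axes, zero at the start; "wrist_torque": the same for the moment, N m; "finger_gap": finger opening in m; "gripper_force": force on a finger pad.
Only numpy, scipy, OpenCV 4.12 (cv2) and the standard library are available. Lean on these libraries where they do the work, as an engineer would, in place of code of your own. Each camera call takes 0.05 s, during which the arm holds its last target. There are 200 camera calls.

## Working session

There is one attempt and no reset: what is moved stays moved. The work goes in short steps, each a Python script; the robot and the scene stay as the last script left them, time stands still between calls to the robot, and variables do not carry over. Pictures are saved under pics/ and viewed, at most 12 in all, crops included, and the job is handed in when it is done.

```bash
mkdir -p pics; ls
python3 - <<'E'
from plant import arm
import cv2,numpy as np
for n in ["side","top","wrist"]:
    print(n,{k:np.round(v,4).tolist() for k,v in arm.camera_params(n).items()} if 1 else 0)
ims=[arm.grab_frame(n) for n in ["side","top"]]
for n,i in zip(["side","top"],ims): cv2.imwrite(f"pics/{n}0.png",i[:,:,::-1])
o=arm.observe(); print(o["eef_rot"],o["finger_gap"],o["time"],arm.grasp_offset,o["gripper_force"])
E
```

```text
pics
side {'fx': 485.513, 'fy': 485.513, 'cx': 314.7309, 'cy': 241.5676, 'eye': [0.277, -0.5262, 0.7674], 'orientation': [0.9138, 0.3418, -0.0734, -0.2069]}
top {'fx': 445.2889, 'fy': 445.2889, 'cx': 312.4352, 'cy': 234.8751, 'eye': [0.4619, 0.026, 1.0581], 'orientation': [0.7166, 0.0342, -0.0238, -0.6962]}
wrist {'fx': 369.5523, 'fy': 369.5523, 'cx': 318.1815, 'cy': 244.1957, 'mount': [[-0.0002, 0.9552, 0.2961, 0.0765], [1.0, -0.0002, 0.0013, 0.0007], [0.0013, 0.2961, -0.9551, -0.1429], [0.0, 0.0, 0.0, 1.0]]}
[-7.77469856e-04  9.87238562e-01  1.59246280e-01 -1.96295527e-04] 0.08549455189406191 0.1 0.0187 0.0
```

View pics/side0.png

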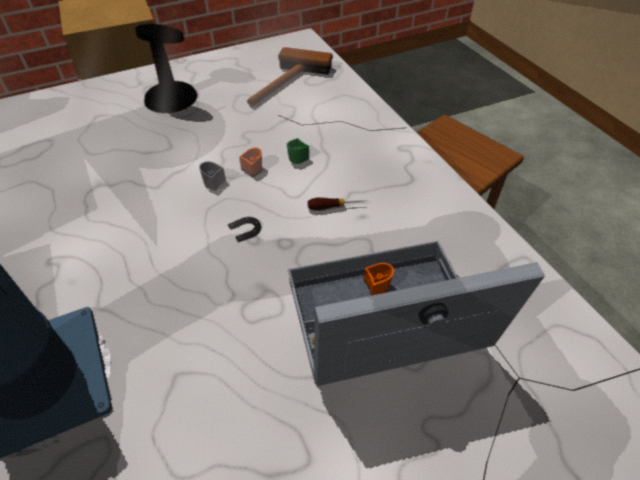

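View pics/top0.png

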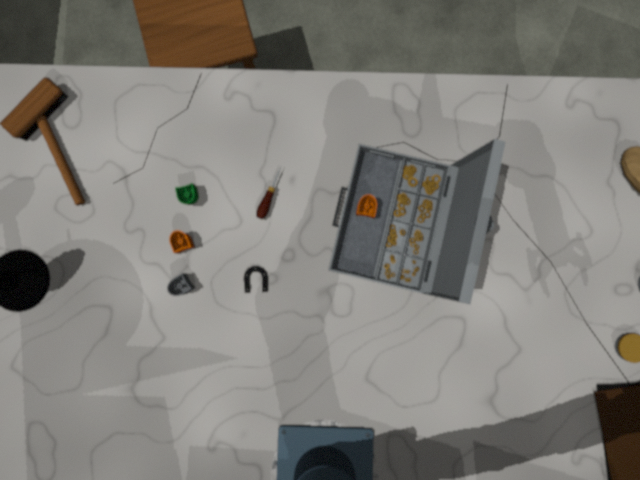

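Side: the heel stands at (251,162), with grey (212,175) and green (298,151) look-alikes on either side. The mate is in the case at (379,277). Top: orange at (180,241), green at (188,194), grey at (181,285), mate at (368,206). The orange one outside the case fits the description. I'll confirm it in enlarged crops.

```bash
cat > h.py <<'E'
from plant import arm
import numpy as np, cv2
from scipy.spatial.transform import Rotation as R
def rot(q): return R.from_quat(np.roll(q,-1))
def quat(r): return np.roll(r.as_quat(),1)
def cam(n,o=None):
    p=arm.camera_params(n)
    if n!="wrist": return p,rot(p["orientation"]).as_matrix(),np.array(p["eye"])
    o=o or arm.observe(); T=rot(o["eef_rot"]).as_matrix(); M=np.array(p["mount"])
    return p,T@M[:3,:3],T@M[:3,3]+o["eef_pos"]
def unproj(n,uv,z,c=None):
    p,Rm,e=c or cam(n); u,v=uv
    d=Rm@np.array([(u-p["cx"])/p["fx"],-(v-p["cy"])/p["fy"],-1]); return e+d*(z-e[2])/d[2]
def proj(n,P,c=None):
    p,Rm,e=c or cam(n); q=(np.atleast_2d(P)-e)@Rm
    return np.c_[p["cx"]-p["fx"]*q[:,0]/q[:,2],p["cy"]+p["fy"]*q[:,1]/q[:,2]]
def crop(im,x0,y0,w,h,s,name):
    cv2.imwrite(f"pics/{name}.png",cv2.resize(im[y0:y0+h,x0:x0+w],None,fx=s,fy=s,interpolation=cv2.INTER_CUBIC))
E
python3 - <<'E'
from h import *
im=cv2.imread("pics/top0.png")
crop(im,320,130,200,180,4 if 0 else 3.3,"case1"); 
s=cv2.imread("pics/side0.png")
a=cv2.resize(im[180:300,155:215],None,fx=5,fy=5,interpolation=2); b=cv2.resize(s[130:200,195:315],(480,280),interpolation=2)
c=np.zeros((600,780,3),np.uint8); c[:,:300]=a; c[:280,300:]=b; cv2.imwrite("pics/heels1.png",c)
for uv,z in [((180,241),.045),((188,194),.045),((368,206),.045),((360,146),.04),((331,269),.04)]: print(uv,unproj("top",uv,z))
print("side",unproj("side",(251,155),.045))
E
```

```text
(180, 241) [0.52235832 0.34490347 0.045     ]
(188, 194) [0.63155231 0.33222746 0.045     ]
(368, 206) [ 0.61496849 -0.083182    0.045     ]
(360, 146) [ 0.75618664 -0.0624208   0.04      ]
(331, 269) [ 0.46861733 -0.00234973  0.04      ]
side [0.52099131 0.34800649 0.045     ]
```

View pics/case1.png

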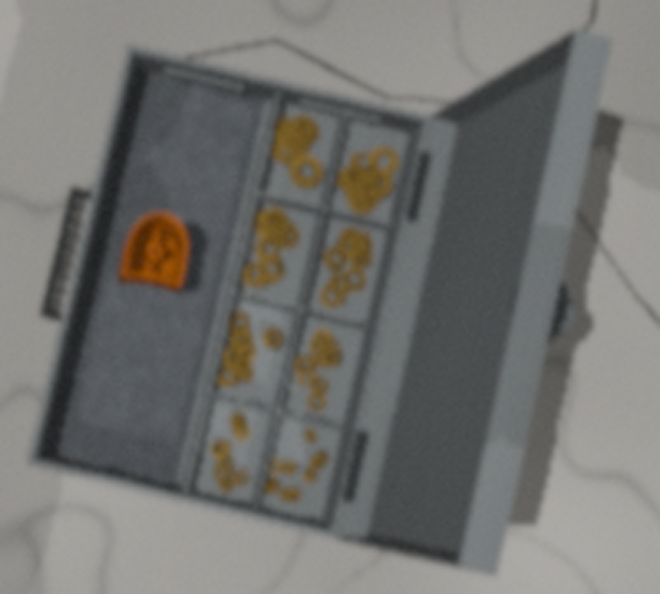

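View pics/heels1.png

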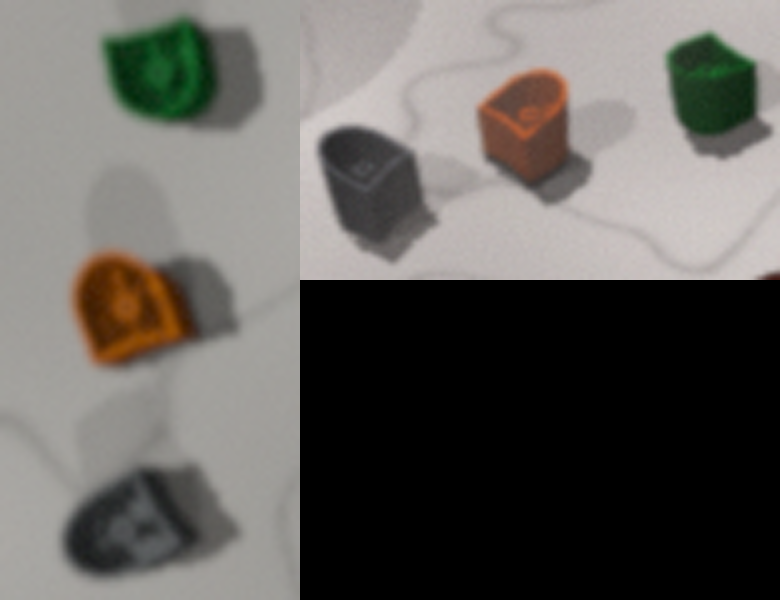

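The orange heel is confirmed between the green and grey look-alikes. Its rounded end points to the upper left (+x, slightly +y), with the flat face at the bottom. The lid is raised, leaning to −y. I'll look closely with the wrist camera at the heel and then the case.

```bash
cat >> h.py <<'E'
def down(yaw): # tool x axis at yaw, z down
    return quat(R.from_euler("z",yaw)*R.from_euler("x",np.pi))
E
python3 - <<'E'
from h import *
a=unproj("top",(174.4,252.6),.04);b=unproj("top",(191.4,246.6),.04); d=a-b; ym=np.arctan2(d[1],d[0])
print("heel",a,b,np.linalg.norm(d),"yaw deg",np.degrees(ym)-90)
hy=ym-np.pi/2
P=[np.array([.522,.345,.20]),np.array([.61,-.06,.28])]; cy=np.arctan2(-.06+.0023,.287); print("case yaw",cy)
for p,y,n in [(P[1],cy,"wc"),(P[0],hy,"wh")]:
    for yy in (y,y+np.pi):
        q=down(yy); s=arm.solve_ik(p,q)
        print(n,yy,None if s is None else np.round(s,2))
        if s is not None and abs(s[6])<2.3:
            arm.movep(p,q); break
    o=arm.observe(); im=arm.grab_frame("wrist"); cv2.imwrite(f"pics/{n}.png",im[:,:,::-1])
    np.save(n+".npy",np.r_[o["eef_pos"],o["eef_rot"]]); print(np.r_[o["eef_pos"],o["eef_rot"]],o["time"])
E
```

```text
heel [0.49561894 0.3579461  0.04      ] [0.51052288 0.3194871  0.04      ] 0.041245875445001114 yaw deg 21.182742449723435
case yaw -0.19840044997857234
wc -0.19840044997857234 [ 0.2   0.44 -0.25  1.58  0.11  1.14 -1.84]
[ 6.09879776e-01 -6.12752091e-02  2.79891253e-01  2.96477633e-04
  9.95004163e-01 -9.98329712e-02 -7.30038061e-05] 2.55
wh 0.36970860034964326 [-0.33  0.57 -0.46  1.61  0.29  1.02 -2.08]
[5.23501825e-01 3.43116958e-01 2.00152103e-01 5.90240840e-04
 9.83254846e-01 1.82234439e-01 4.10631677e-04] 4.1583
```

View pics/wc.png

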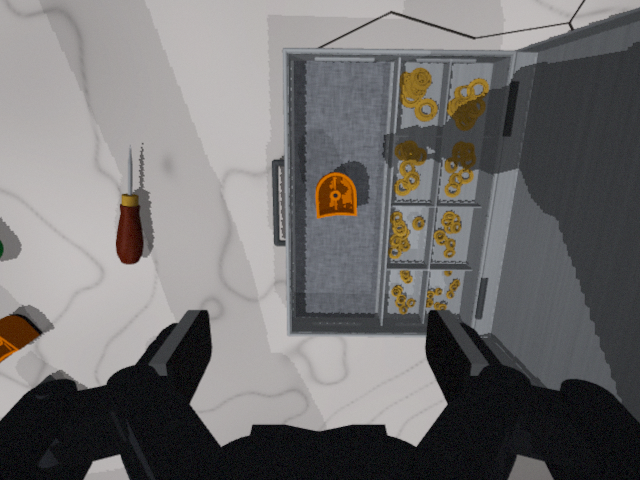

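View pics/wh.png

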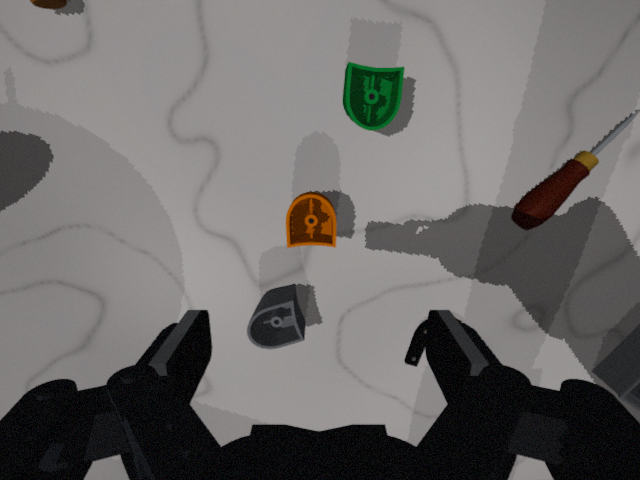

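The wrist view of the case shows rim corners at (287,49) and (290,334) and the mate at (336,195). In the wrist view of the heel, the flat face runs (287,247)–(336,246) with the rounded tip at (312,192). The grey look-alike is clear of the fingers. Next I'll fit the poses and check reachability.

```bash
cat > fit.py <<'E'
from h import *
from scipy.optimize import least_squares
def wcam(n):
    a=np.load(n+".npy"); return cam("wrist",dict(eef_pos=a[:3],eef_rot=a[3:]))
def pose(p,P): return R.from_euler("z",p[2]).apply(P)+[p[0],p[1],0]
def fit(n,P,uv,x0):
    c=wcam(n) if n!="top" else cam("top"); P=np.array(P);uv=np.array(uv)
    f=lambda p:(proj("x",pose(p,P),c)-uv).ravel()
    s=least_squares(f,x0); return s.x,s.fun.round(1)
HP=[[-.021,.021,.04],[-.021,-.021,.04],[.027,0,.048]]
E
python3 - <<'E'
from fit import *
print("heel wrist",fit("wh",HP,[(287,247),(336,246),(312,192)],[.52,.345,.37]))
print("heel top",fit("top",HP[:2],[(174.4,252.6),(191.4,246.6)],[.52,.345,.37]))
CP=[[.15,.1075,.04],[-.15,.1075,.04],[.15,-.1075,.04]]
c,r=fit("wc",CP,[(287,49),(290,334),(516,52)],[.6,-.14,-.2]);print("case",c,r)
print("case top",fit("top",CP[:2]+[[-.15,-.1075,.04]],[(360.9,145.2),(332.1,269.4),(421.5,292.1)],[.6,-.14,-.2]))
m,r=fit("wc",np.array(HP)+[0,0,.003],[(317,217),(357,214),(336,172)],[.61,-.08,-.2]);print("mate",m,r,"in case",R.from_euler("z",-c[2]).apply([m[0]-c[0],m[1]-c[1],0]))
def ik(P,y):
    for k in (-1,0,1):
        s=arm.solve_ik(P,down(y+k*np.pi)); print("  ",np.round(y+k*np.pi,2),None if s is None else np.round(s,2))
print("place");ik(pose(c,[-.08,.051,.02]),c[2]+np.pi/2);print("place0");ik(pose(c,[-.08,.051,.02]),c[2])
print("lid");ik(pose(c,[-.06,-.19,.23]),c[2]+np.pi/2);ik(pose(c,[-.06,-.2,.32]),c[2]+np.pi/2)
E
```

```text
heel wrist (array([0.52334976, 0.34832529, 0.36200965]), array([ 0.3, -0.7,  0.2,  0.5, -0.5,  0.2]))
heel top (array([0.52265576, 0.34629689, 0.36931194]), array([-0.2,  0.1,  0.2, -0.1]))
case [ 0.59158784 -0.13560287 -0.21139016] [-0.7  0.3 -0.  -0.4  0.7  0.1]
case top (array([ 0.59088064, -0.13810478, -0.21255573]), array([ 0.1, -0.9, -1.5,  0.3,  1.4,  0.5]))
mate [ 0.61643371 -0.08215515 -0.14405675] [ 0.2  0.3  0.2  1.1 -0.4 -1.2] in case [0.01307845 0.05747113 0.        ]
place
   -1.78 [-0.36  0.74  0.53  2.   -0.67  0.58 -2.72]
   1.36 [ 0.44  0.73 -0.51  1.95  0.6   0.62 -0.67]
   4.5 [-0.36  0.74  0.53  2.   -0.67  0.58 -2.72]
place0
   -3.35 [ 0.67  0.85 -0.84  1.94  0.91  0.79  0.66]
   -0.21 [ 0.24  0.68 -0.25  1.96  0.31  0.54 -2.  ]
   2.93 [ 0.67  0.85 -0.84  1.94  0.91  0.79  0.66]
lid
   -1.78 [ 0.21  0.44  0.36  1.74 -0.18  0.99 -2.72]
   1.36 [ 0.84  0.47 -0.48  1.7   0.24  1.03  0.07]
   4.5 [ 0.21  0.44  0.36  1.74 -0.18  0.99 -2.72]
   -1.78 [ 0.23  0.35  0.36  1.63 -0.13  1.18 -2.74]
   1.36 [ 0.81  0.38 -0.41  1.59  0.16  1.21  0.15]
   4.5 [ 0.23  0.35  0.36  1.63 -0.13  1.18 -2.74]
```

Residuals are under 1.5 px and the views agree within 2.5 mm. Now the grasp, closing in small steps.

```bash
cat > c.py <<'E'
from fit import *
HE=np.array([.523,.3475,.365]); CA=np.array([.5913,-.1365,-.2118])
E
python3 - <<'E'
from c import *
q=down(HE[2]); g=pose(HE,[-.006,0,0])
arm.command_gripper(.060,20)
arm.movep(g+[0,0,.10],q); arm.movel(g+[0,0,.010],vel=.08)
print(arm.observe()["eef_pos"],g,arm.observe()["time"])
w=.046
while w>.034:
    arm.command_gripper(w,20); o=arm.observe(); print(round(w,4),round(o["finger_gap"],4),np.round(o["gripper_force"],2),round(o["time"],2))
    if o["gripper_force"]>4.5: break
    w-=.001 if o["gripper_force"]<.3 else .0004
E
```

```text
[0.5177611  0.34567683 0.01055698] [0.51739526 0.3453583  0.        ] 6.3417
0.046 0.0459 0.23 6.63
0.045 0.0451 0.24 6.85
0.044 0.0441 0.28 7.07
0.043 0.0427 5.71 7.28
```

Run:
```python
from c import *
def st(t): o=arm.observe(); print(t,round(o["finger_gap"],4),np.round(o["gripper_force"],2),o["ft_force"].round(1) if hasattr(o["ft_force"],"round") else o["ft_force"],round(o["time"],2))
st("a"); arm.sleep(.3); st("b")
g=pose(HE,[-.006,0,0])
arm.movel(g+[0,0,.02],vel=.03); st("l1")
arm.movel(g+[0,0,.14],vel=.1); st("l2")
im=arm.grab_frame("side"); crop(im[:,:,::-1],170,60,160,130,4,"lift")
```

```text
a 0.0427 5.71 [-0.6  0.6  1.8] 7.28
b 0.043 5.73 [-0.3  0.7  1.8] 7.58
l1 0.0432 5.71 [-0.7 -0.3 -0.2] 8.07
l2 0.0431 5.71 [-0.7  0.4 -0.6] 9.42
```

View pics/lift.png

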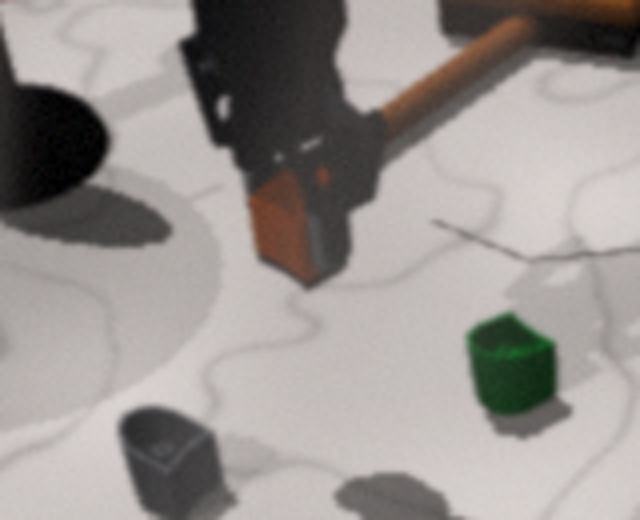

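The heel is lifted upright in the fingers at crop pixel (290,230), and the look-alikes were not disturbed. Now to place it.

Run:
```python
from c import *
y=CA[2]+np.pi/2; t=pose(CA,[-.08,.047-.006,0]); q=down(y)
arm.movep(t+[0,0,.14],q); arm.movel(t+[0,0,.03],vel=.08); arm.movel(t+[0,0,.0165],vel=.02); arm.sleep(.3)
f0=np.mean([arm.observe()["ft_force"][2] for _ in range(1)]); z=.0165
while z>.0115:
    z-=.0007; arm.movel(t+[0,0,z],vel=.01); o=arm.observe(); f=o["ft_force"][2]-f0
    print(round(z,4),round(o["eef_pos"][2],4),round(f,2),round(o["gripper_force"],2),round(o["time"],2))
    if f>2: break
for w in (.044,.046,.050,.058): arm.command_gripper(w,20)
o=arm.observe(); print(o["finger_gap"],o["gripper_force"],o["time"])
arm.movel(t+[0,0,.09],vel=.1); arm.movel(t+[0,0,.28],vel=.2); o=arm.observe()
np.save("wp.npy",np.r_[o["eef_pos"],o["eef_rot"]]); im=arm.grab_frame("wrist"); cv2.imwrite("pics/placed.png",im[:,:,::-1]); print(arm.observe()["time"])
```

```text
0.0158 0.0158 -0.85 5.72 13.93
0.0151 0.015 -0.14 5.72 14.18
0.0144 0.0144 0.99 5.72 14.43
0.0137 0.0137 -0.1 5.72 14.68
0.013 0.013 0.77 5.74 14.93
0.0123 0.0127 6.86 5.98 15.18
0.05833623177421944 0.0 16.0833
18.1583
```

View pics/placed.png

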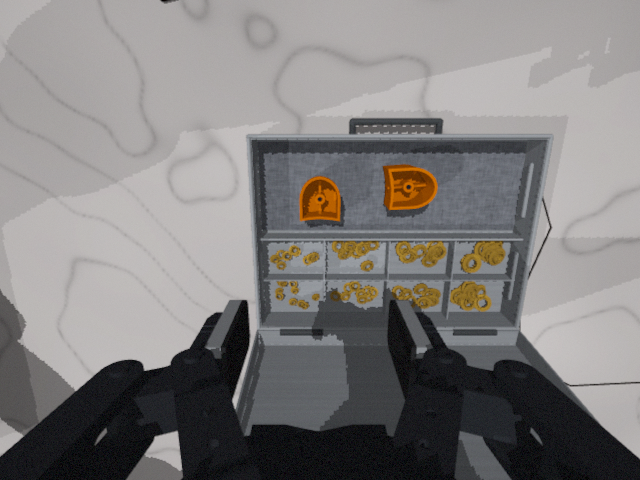

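The heel stands upright at (321,200), beside its mate at (411,188), and the lid is still raised. Now I'll close the lid from behind along the hinge arc.

```bash
cat >> c.py <<'E'
YL=CA[2]+np.pi/2
def lidp(th,gap=0,r=.185,x=-.065):
    y=-.1075+r*np.cos(th)-(.022+gap)*np.sin(th)-.011; z=.042+r*np.sin(th)+(.022+gap)*np.cos(th)
    return pose(CA,[x,y,z])
def ftc(): # force in case axes
    o=arm.observe(); return R.from_euler("z",-CA[2]).apply(o["ft_force"]).round(1),round(o["time"],2)
E
python3 - <<'E'
from c import *
arm.command_gripper(0,20)
arm.movel(pose(CA,[-.065,0,.36]),vel=.2)
s=lidp(1.8,.035); arm.movel(np.r_[pose(CA,[-.065,-.215,.36])],vel=.25)
arm.movel(s,vel=.15); print(ftc())
arm.movel(lidp(1.75,.005),vel=.06); print(ftc())
for th in np.arange(1.65,.25,-.1):
    arm.movel(lidp(th),vel=.08); f=ftc(); print(round(th,2),*f)
    if np.linalg.norm(f[0])>25: break
cv2.imwrite("pics/lid.png",arm.grab_frame("side")[:,:,::-1])
E
```

```text
(array([ 0.3, -0.4,  0.6]), 21.52)
(array([ 0.2, -0.4, -0. ]), 22.32)
1.65 [ 0.5 -1.9 -0. ] 22.77
1.55 [-0.1 -0.2 -0.4] 23.15
1.45 [-0.2 -0.2 -0.2] 23.53
1.35 [ 0.6  0.3 -0.3] 23.92
1.25 [-0.8  0.7 -0.9] 24.3
1.15 [-0.1  0.2 -0.1] 24.68
1.05 [-0.3  0.5  0.2] 25.07
0.95 [0.8 0.1 0.2] 25.45
0.85 [ 0.7 -1.4  0.2] 25.83
0.75 [ 0.1 -0.2  0.1] 26.22
0.65 [ 0.2 -0.2  0.2] 26.6
0.55 [0.7 1.  1. ] 26.98
0.45 [-0.3 -0.8  0.9] 27.37
0.35 [-0.3 -0.   0.2] 27.75
```

View pics/lid.png

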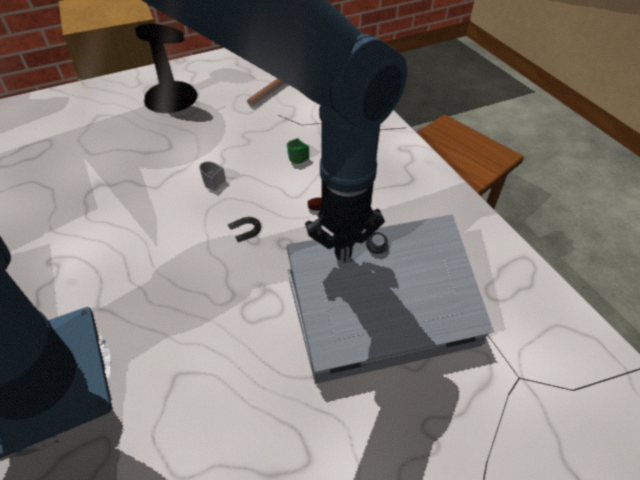

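The lid has followed the fingers (tip at about (345,255)) and is nearly shut, with the button at (377,243). I'll finish closing it slowly.

Run:
```python
from c import *
for th in np.arange(.28,-.001,-.07): arm.movel(lidp(th),vel=.05); print(round(th,2),*ftc())
g=0
while g>-.012:
    g-=.001; arm.movel(lidp(0,g),vel=.015); f=ftc(); print(round(g,3),*f)
    if f[0][2]>12: break
arm.movel(lidp(0,.045),vel=.1)
b=pose(CA,[0,.0795,.100]); arm.movel(b,vel=.1)
arm.sleep(.1); o=arm.observe(); np.save("wb.npy",np.r_[o["eef_pos"],o["eef_rot"]])
cv2.imwrite("pics/btn.png",arm.grab_frame("wrist")[:,:,::-1])
s=arm.grab_frame("side")[:,:,::-1]; crop(s,280,190,220,200,3,"shut")
c=cam("side"); print(proj("side",pose(CA,[0,.0795,.085]),c), arm.observe()["time"])
```

```text
0.28 [ 1.2 -0.1  0.4] 28.21
0.21 [-0.4 -0.1  0.9] 28.62
0.14 [ 0.9 -1.1 -0.2] 29.02
0.07 [-0.2 -0.2 -0.9] 29.43
0.0 [-1.3  0.2  5.8] 29.84
-0.001 [-3.6 -1.7 16.5] 30.09
[[371.74811956 252.67425161]] 31.7167
```

View pics/shut.png

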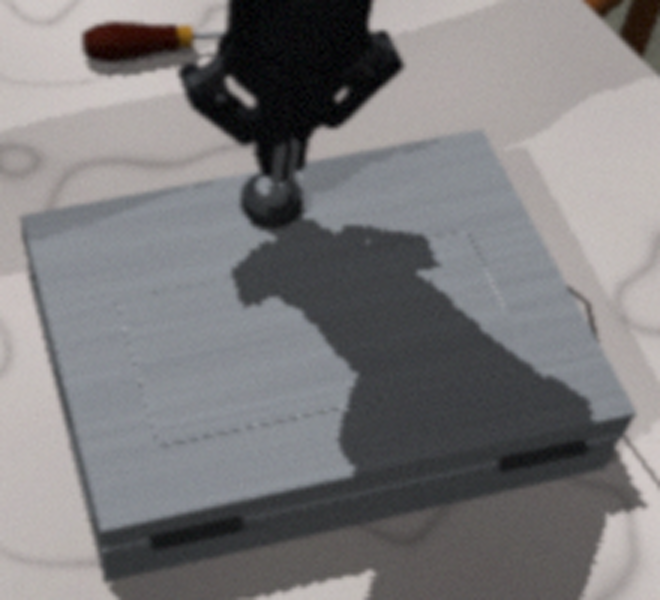

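The lid lies flat and shut. The button is at crop (272,195), against a prediction of (275,188), with the fingertips above it. Pressing now.

Run:
```python
from c import *
z=.088
while z>.0755:
    arm.movel(pose(CA,[0,.0795,z]),vel=.03); arm.sleep(.1); f=ftc(); print(round(z,4),*f)
    if f[0][2]>14: break
    z-=.001
arm.sleep(.2); print(ftc())
arm.movel(pose(CA,[0,.0795,.13]),vel=.06); arm.movel(pose(CA,[0,.0795,.25]),vel=.2); arm.sleep(.3)
im=arm.grab_frame("side"); crop(im[:,:,::-1],180,110,320,240,2.5,"end"); print(ftc())
```

```text
0.088 [ 0.5 -0.6 -0.1] 32.37
0.087 [0.4 0.1 0.1] 32.72
0.086 [ 0.9 -0.7 -0.5] 33.07
0.085 [ 0.7 -1.   0.8] 33.42
0.084 [0.7 0.9 1.8] 33.77
0.083 [0.4 0.8 3.5] 34.12
0.082 [ 0.7 -1.   3.3] 34.47
0.081 [0.7 1.1 4.1] 34.82
0.08 [1.4 0.1 5.2] 35.17
0.079 [-1.7 -1.3 12.1] 35.52
0.078 [-4.3 -1.4 18.4] 35.87
(array([-3.8, -2.1, 19.5]), 36.07)
(array([-0.7,  0.3, -0.4]), 38.18)
```

View pics/end.png

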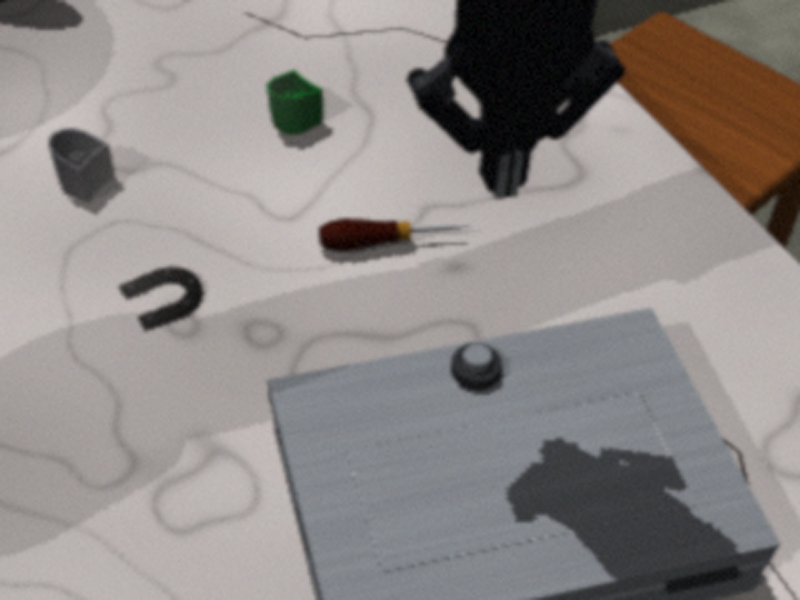

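The lid is shut and the button at (477,362) is up again. It bottomed at about 5 N before the force rose to 19 N on the stop. The awl and heel plate have not moved.

```bash
python3 -c "
from plant import arm
print(arm.sign_off())"
```

```text
the job is handed in; nothing more can be done
None
```

The job is handed in: the heel stands upright beside its mate, the lid is shut and locked, the button is back up, and the awl and heel plate are where they were; the judge returned no verdict.

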